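Draw the stop bar and fit the template panel

ROBOT

A 6-joint arm with a two-finger parallel gripper is mounted at the origin on the work surface. World frame = base frame: x ahead of the robot, y to its left, z up, the work surface at z = 0. Lengths are in m, angles in rad, forces in N, time in s.
With the tool pointing down it reaches from about 0.35 to 0.975 m from the base axis. Payload 4.9 kg.
Tool frame: the origin (TCP) lies at the very end of the fingers, on their centre line; the grasp point (between the pads) lies 19 mm behind it; x points along the fingers, y is the direction in which the jaws open and shut, and the axes are right-handed (so a half turn about x gives the same grasp; the last joint's range is limited). The gripper opens to 85 mm and grips with 20 to 120 N. Pads are 22 mm wide; open, the fingers measure 114 mm over their backs; the gripper's body (76 mm by 85 mm) begins 54 mm behind the grasp point. The pads swing forward as they close: fully open they stand 13 mm farther back than shut.
Start: joints at [-1.347, 0.053, 1.613, -0, 1.476, -0.119], TCP at [0.21, -0.589, 0.231] pointing down, gripper open.
Joint ranges: [-3.01, 3.01], [-1.01, 2.22], [0.06, 2.58], [-1.02, 4.17], [0.09, 2.62], [-3.14, 3.14]. Speed limits (rad/s): [2.57, 2.57, 3.14, 3.14, 3.14, 3.14].

INTERFACE

Orientations are given as a rotation vector (axis times angle).
In Python, from station import ctrl, get_image, calibration, finish_job, search_frame, cut_out, mark_of gives the robot as it stands. The module is installed in compiled form; this text tells all that it offers.
- The arm moves only by the tool arm_command, never from a script. Its argument "plan" is a list that holds one entry, the list of rows, each a list of 7 numbers: the shift along the tool's x, y, z in m, then the turn, a rotation vector about the tool's x, y, z in degrees, then the finger opening in m, from 0 to 0.0854. A call has 1 to 20 rows; each row shifts and turns the pose as measured when the row begins, along the tool's axes as they then stand; what a row does not reach is not made up. A row lasts 1/12 s, in which the tool goes at most 41.7 mm and 7.16 degrees, less where a joint would pass 70% of its speed; a pose out of reach is approached as far as the arm can. A call with a gripper value outside its range is refused whole. The fingers move at their own pace and stop on an object; "squeeze" is the grip in N (left out, the last holds). Time passes only in rows, so rows that do not move let the fingers close. It gives the time, the measured TCP pose, the force and the opening at its end, in the units of the state.
- ctrl.get_obs(): the state, without advancing time (a new reading comes with each control period).
- get_image(name): name is "side" or "top"; returns the picture (480x640x3 uint8, red, green, blue); there is no depth.
- calibration(name): a dict with "fx", "fy", "cx", "cy" (pixels), "k1" (the pictures are not rectified: a ray, as slopes to the right and down, at radius r is drawn at 1 + k1 r^2 times it, then the intrinsics apply), "cam_to_world" (4x4, takes a point from camera to world coordinates). Camera axes: x right, y down, z forward; pixel columns grow to the right and rows downward; lengths in m; the calibration is good to about 2 mm. A picture is of the moment at which its call begins. calibration takes no time and is no camera call.
- finish_job(): hands the job in, once; it reports no verdict.
Trained networks look in the newest picture that a camera, given by its name, has taken for a name from the list of things; names that differ only in an ending like _2 or _b are one class to them, and where a whole thing is asked for, a point or a joint stands for the part that bears it (a point fixed in the world has none). Each returns a list of dicts, best first, with "conf" (0 to 1); they miss things now and then, are a little off and sometimes report something else, mostly with a low value. They report only what shows in the picture. A call takes as long as a camera call. They do not tell look-alikes from the thing itself.
- search_frame(camera, thing): "at" ([x, y, z] in m, in the coordinates of the camera as it stood for that picture, good to about 4 mm: the middle of the surface that is visible of it).
- cut_out(camera, thing): "mask" (480x640 bool, what is visible of it).
- mark_of(camera, thing): "at" ([x, y, z] in m, in the coordinates of the camera as it stood for that picture, good to about 4 mm: a listed point, or the origin of a listed thing).
The state is a dict: "t": time; "q": joint angles; "dq": joint speeds; "effort": joint torques, N m; "tool_pos": TCP position; "tool_rot": TCP orientation; "contact_force": force on the tool from outside, world axes, zero at the start; "wrist_torque": the same for the moment, N m; "opening": finger opening in m.
Only numpy, scipy, OpenCV 4.12 (cv2) and the standard library are available. Lean on these libraries where they do the work, as an engineer would, in place of code of your own. Each camera call takes 0.05 s, during which the arm holds its last target. There are 200 camera calls.

TASK

Draw the steel stop bar by its red plate straight out of the brass sleeve until it is completely clear, and leave it lying on its runway in line with the sleeve. Then fit the plywood panel in the emptied bed: with the panel tilted, hook its black-striped edge under the aluminium lip, then lower the opposite edge until the panel lies flat between the lip and the far stop. Leave the clamp, glue bottle and offcuts where they are.

Things in the scene. Friction and masses are not known exactly. Their poses are not given: they have to be found in the camera images.
- jig: wooden jig fixed to the bench. Origin at bench level under the bed's centre; x away from the robot, y left, z up; all jig figures are in this frame, mm. Board 12 thick: bed x -105 to 105, y -80 to 90, and a runway 100 wide about x = 0, from the bed to y = -380. Side rails of the bed: 6 high above it, inner faces y = +-68. Face of the 16 high end stop of the runway: y = -368
- lip (a point): middle of the lower edge of the aluminium lip on the bed's robot side (-x): x -71, y 0, z 32 of the jig. Lip 8 thick, top z 40, y -75 to 75. Under it a slot 20 high above the bed, 18 deep to a wall at x = -89
- far_stop (a point): middle of the top edge of the far stop opposite the lip: x +89, y 0, z 22 of the jig; its face stands 10 above the bed
- sleeve_mouth (a point): centre of the outer mouth of the brass sleeve: x 0, y -115, z 30 of the jig. Bore 22, outside 32, axis along the jig's y, from y = -75 to -115, between wooden cheeks (x -30 to 30, top z 46). In front of it, a guide strip 14 wide, 6 high above the board, runs along x = 0 from y = -130 to -365
- stop_bar: loose steel shaft, diameter 20, length 140 mm, 0.4 kg, with an upright red plate at its -y end. Origin on the shaft's axis at the plate's sleeve-side face; shaft along +y, z up. Plate 70 wide (x), y 0 to -10, top 45 above the axis; its two feet, 24 apart, stand on the runway astride the strip, 18 below the axis. At first 45 to 60 mm of bare shaft lies between sleeve and plate: room for fingers to push the plate
- bar_tail (a point): centre of the shaft's far end face, 140 mm along +y from the stop bar's origin: it starts over the bed, in the panel's way, and must leave the sleeve. The bar slides at a few newtons; no catch
- panel: loose plywood panel 170 (x) x 120 (y) x 12 mm, 0.28 kg, flat on the bench left of the jig. Origin: centre of its underside, z up. On top a blue upright batten to grip, 22 wide (x), 80 long (y), 36 high, centre at x = +10, top 48 above the underside. The edge at x = -85, with a black stripe on top, goes under the lip
- panel_edge (a point): middle of the panel's lower edge on the black-striped side, at x = -85 mm of the panel on its underside
- f_clamp: bar clamp, 200 x 110 x 22 mm, lying on the bench near the runway: leave alone. Origin under the middle of its bar, bar along x, jaws towards its +y
- glue: white glue bottle, 50 mm diameter, 100 mm tall, red cap, standing beyond the jig: leave alone. Origin under its centre
- offcuts: two wood offcuts glued in a stack, 45 x 120 x 44 mm, beyond the jig: leave alone. Origin under the centre, long side along y
Not all that is in view belongs to the job. There is more than one size of the panel; the one meant has the size given above.

How it is judged:
On the way, in this order (a step that is already met when the one before it is completed fails the run):
1. the stop bar is out of the sleeve, lying on the runway in line with it (y of bar_tail in the frame of jig below -0.12 m and x of bar_tail in the frame of jig between -0.02 and 0.02 m and z of bar_tail in the frame of jig between 0.015 and 0.042 m and angle between the y axis of stop_bar and the y axis of jig, either way round below 0.12 rad), for 0.2 s.
2. the panel's striped edge is under the lip with the panel still tilted (x of panel_edge in the frame of jig between -0.095 and -0.076 m and z of panel_edge in the frame of jig between 0.006 and 0.024 m and y of panel_edge in the frame of jig between -0.016 and 0.016 m and angle between panel's own z axis and vertical above 0.03 rad), for 0.05 s.
At the end, for the whole second after the job is handed in: Bar 5 mm or more clear of the sleeve, lying on the runway within 0.12 rad and 20 mm of the sleeve's axis. Panel flat on the bed (tilt under 0.025 rad, height within 3 mm), square within 0.1 rad, striped edge 5 mm or more under the lip, within 16 mm of centred. Both at rest (all of step 1 and x of panel_edge in the frame of jig between -0.095 and -0.076 m and z of panel_edge in the frame of jig between 0.006 and 0.024 m and y of panel_edge in the frame of jig between -0.016 and 0.016 m and angle between stop_bar's own z axis and vertical below 0.08 rad and angle between panel's own z axis and vertical below 0.025 rad and z of panel in the frame of jig between 0.009 and 0.015 m and angle between the y axis of panel and the y axis of jig, either way round below 0.1 rad and linear speed of each of panel, stop_bar below 0.02 m/s); the robot touches nothing.
It fails at once if the clamp is moved more than 30 mm or tipped (distance of f_clamp from where it was at the start of the episode above 0.03 m or angle between f_clamp's own z axis and vertical above 0.3 rad).
It fails at once if the glue bottle is moved more than 30 mm or tipped (distance of glue from where it was at the start of the episode above 0.03 m or angle between glue's own z axis and vertical above 0.3 rad).
It fails at once if the offcut stack is moved more than 30 mm or tipped (distance of offcuts from where it was at the start of the episode above 0.03 m or angle between offcuts's own z axis and vertical above 0.3 rad).
It also fails if it takes over 56 s, if anything falls off the work surface, if the arm or the gripper's body presses on something with over 40 N, if the wrist force passes 120 N, or if a joint passes its speed limit or range.

## Working session

There is one attempt and no reset: what is moved stays moved. The work goes in short steps, Python scripts to look and compute and a tool call to move; the robot and the scene stay as the last step left them, time stands still between calls to the robot, and variables do not carry over. Pictures are saved under pics/ and viewed, about 8 in all and at most 12, crops included, and the job is handed in when it is done.

Besides the shell and the picture viewer there is one more tool, called after "Call:" as name(argument=value, ...), one argument or row to a line, values as JSON. arm_command: Moves the arm, as the interface text tells. Its arguments: {"type":"object","properties":{"plan":{"type":"array","items":{"type":"array","items":{"type":"array","items":{"type":"number"}}}},"squeeze":{"type":"number"}},"required":["plan"]}

```bash
mkdir -p pics
cat > h.py <<'E'
import numpy as np, cv2
from station import *
from scipy.spatial.transform import Rotation as R
def shot(cam,name=None):
    im=get_image(cam)
    if name: cv2.imwrite(f'pics/{name}.png',im[:,:,::-1])
    return im
def w(cam,p):
    T=np.array(calibration(cam)['cam_to_world']); return T[:3,:3]@np.array(p)+T[:3,3]
def proj(cam,P):
    c=calibration(cam);T=np.linalg.inv(np.array(c['cam_to_world']));p=T[:3,:3]@np.array(P)+T[:3,3]
    a=p[:2]/p[2];a=a*(1+c['k1']*(a@a));return np.array([c['fx']*a[0]+c['cx'],c['fy']*a[1]+c['cy']])
def ray(cam,u,v,z):
    c=calibration(cam);d=np.array([(u-c['cx'])/c['fx'],(v-c['cy'])/c['fy']]);a=d.copy()
    for _ in range(10): a=d/(1+c['k1']*(a@a))
    T=np.array(c['cam_to_world']);r=T[:3,:3]@np.array([a[0],a[1],1]);o=T[:3,3]
    return o+r*(z-o[2])/r[2]
E
python3 - <<'E'
from h import *
for cam in('top','side'):
    shot(cam,cam+'0')
    print(cam,np.round(np.array(calibration(cam)['cam_to_world']),3).tolist())
    for n in('jig','lip','far_stop','sleeve_mouth','stop_bar','bar_tail','panel','panel_edge','f_clamp','glue','offcuts'):
        print(n,[(np.round(w(cam,d['at']),4).tolist(),round(d['conf'],2)) for d in mark_of(cam,n)][:3])
print(ctrl.get_obs())
E
```

```text
top [[0.001, -0.997, 0.08, 0.492], [-0.999, 0.002, 0.039, 0.069], [-0.039, -0.08, -0.996, 0.979], [0.0, 0.0, 0.0, 1.0]]
jig [([0.5113, 0.0607, -0.0043], 0.83)]
lip [([0.4379, 0.0696, 0.0283], 0.72)]
far_stop [([0.6024, 0.0556, 0.0199], 0.84)]
sleeve_mouth [([0.4998, -0.0477, 0.0311], 0.76)]
stop_bar [([0.498, -0.107, 0.029], 0.94), ([0.5072, 0.0362, 0.0278], 0.32)]
bar_tail [([0.6909, 0.1008, -0.0006], 0.74), ([0.5089, 0.0363, 0.0275], 0.62)]
panel [([0.5323, 0.2803, -0.0026], 0.78), ([0.3398, 0.2861, -0.0035], 0.78)]
panel_edge [([0.2729, 0.2828, -0.0016], 0.68), ([0.451, 0.2903, -0.0022], 0.59)]
f_clamp [([0.3706, -0.1159, 0.001], 0.92), ([0.5013, -0.0495, 0.0312], 0.42)]
glue [([0.6913, 0.1007, 0.0006], 0.84)]
offcuts [([0.6565, -0.1457, -0.0045], 0.68)]
side [[-0.827, -0.423, 0.37, 0.253], [-0.562, 0.641, -0.523, 0.51], [-0.016, -0.64, -0.768, 0.673], [0.0, 0.0, 0.0, 1.0]]
jig [([0.3702, -0.1172, 0.0027], 0.57)]
lip [([0.4429, 0.0693, 0.0311], 0.57), ([0.6981, 0.1026, -0.001], 0.17)]
far_stop [([0.6029, 0.0507, 0.0208], 0.93)]
sleeve_mouth [([0.5071, -0.0542, 0.0296], 0.9)]
stop_
[... 338 characters left out ...]
 -0.0], 0.58)]
offcuts [([0.6645, -0.1477, 0.0002], 0.69)]
{'t': 1.2, 'q': array([-1.34698281e+00,  5.27369459e-02,  1.61290311e+00,  3.19724688e-05,
        1.47601454e+00, -1.18963992e-01]), 'dq': array([-0.00161355, -0.00168765,  0.00199442,  0.00076761,  0.00088824,
       -0.00020329]), 'effort': array([-1.06637432e-03, -3.93691635e+01, -3.70462525e+01, -2.53863509e-04,
        4.71132098e-04,  1.75003052e-06]), 'tool_pos': array([ 0.21009   , -0.58860684,  0.23127879]), 'tool_rot': array([ 2.03534466,  0.35234871, -2.03528571]), 'contact_force': array([ 0.44841084, -0.23800676,  0.07008471]), 'wrist_torque': array([ 0.00430971,  0.02718307, -0.0273673 ]), 'opening': 0.0856227496661124}
```

View pics/top0.png

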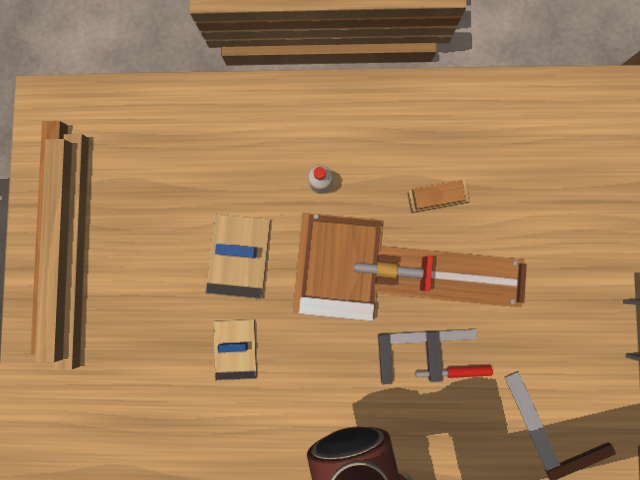

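View pics/side0.png

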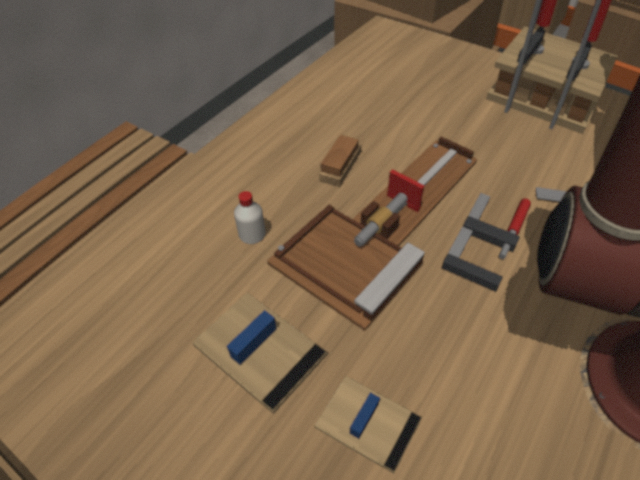

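The top view shows the jig's bed at about (340,265), the red plate at (428,273), the larger panel at (238,256) with a smaller decoy at (235,350), and the clamp at (430,355). The side view agrees with this. Next I'll fit the poses and check them with an overlay.

```bash
cat > fit.py <<'E'
from h import *
from scipy.optimize import least_squares
JP={'lip':(-71,0,32),'far_stop':(89,0,22),'sleeve_mouth':(0,-115,30)}
def T2(p,q):  # planar pose p=(x,y,yaw)
    q=np.atleast_2d(q).astype(float); c,s=np.cos(p[2]),np.sin(p[2])
    return np.c_[p[0]+c*q[:,0]-s*q[:,1],p[1]+s*q[:,0]+c*q[:,1],q[:,2]]
def fit(pairs,p0):  # pairs: local(m), world
    L=np.array([a for a,_ in pairs]);W=np.array([b for _,b in pairs])
    return least_squares(lambda p:((T2(p,L)-W)[:,:2]).ravel(),p0,loss='soft_l1',f_scale=.004).x
E
python3 - <<'E'
from fit import *
jp=[];pp=[]
for cam in('top','side'):
    for k in range(2):
        shot(cam)
        for n,q in JP.items():
            for d in mark_of(cam,n)[:1]: jp.append((np.array(q)/1e3,w(cam,d['at'])))
        for n,q in (('panel',(0,0,0)),('panel_edge',(-.085,0,0))):
            for d in mark_of(cam,n):
                P=w(cam,d['at'])
                if P[0]>.4 and P[1]>.2: pp.append((np.array(q),P))
J=fit(jp,[.51,.06,-.09]);P=fit(pp,[.53,.28,-.1])
print('jig',J.round(4),'panel',P.round(4),len(jp),len(pp))
np.savez('pose.npz',J=J,P=P)
jpts=[[-105,-80,12],[105,-80,12],[105,90,12],[-105,90,12]],[[-50,-80,12],[-50,-380,12],[50,-380,12],[50,-80,12]],[[-71,-75,40],[-71,75,40],[-89,75,40],[-89,-75,40]],[[-30,-115,46],[30,-115,46],[30,-75,46],[-30,-75,46]],[[-7,-130,18],[7,-130,18],[7,-365,18],[-7,-365,18]]
ppts=[[-85,-60,12],[85,-60,12],[85,60,12],[-85,60,12]],[[-1,-40,48],[21,-40,48],[21,40,48],[-1,40,48]]
S=3
for cam,(u,v,W,H) in (('top',(195,195,340,140)),('side',(185,130,300,280))):
    s=2.3 if cam=='top' else 2.1
    im=cv2.resize(shot(cam)[v:v+H,u:u+W,::-1],None,fx=s,fy=s,interpolation=2)
    for pose,pl,col in((J,jpts,(0,255,0)),(P,ppts,(255,255,0))):
        for q in pl:
            a=np.array([(proj(cam,x)-[u,v]+.5)*s for x in T2(pose,np.array(q)/1e3)]).astype(int)
            cv2.polylines(im,[a],True,col,1)
    cv2.imwrite(f'pics/ov_{cam}.png',im)
o=ctrl.get_obs();print(o['t'],R.from_rotvec(o['tool_rot']).as_matrix().round(3))
E
```

```text
jig [ 0.5144  0.0625 -0.1047] panel [ 0.5374  0.2817 -0.0917] 12 7
2.5 [[ 0.     0.336 -0.942]
 [-0.    -0.942 -0.336]
 [-1.     0.    -0.   ]]
```

View pics/ov_top.png

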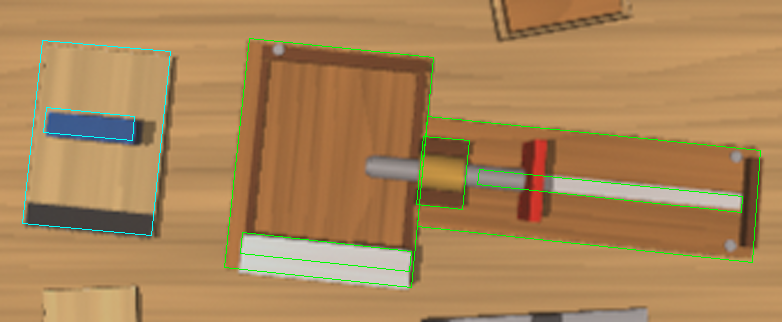

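View pics/ov_side.png

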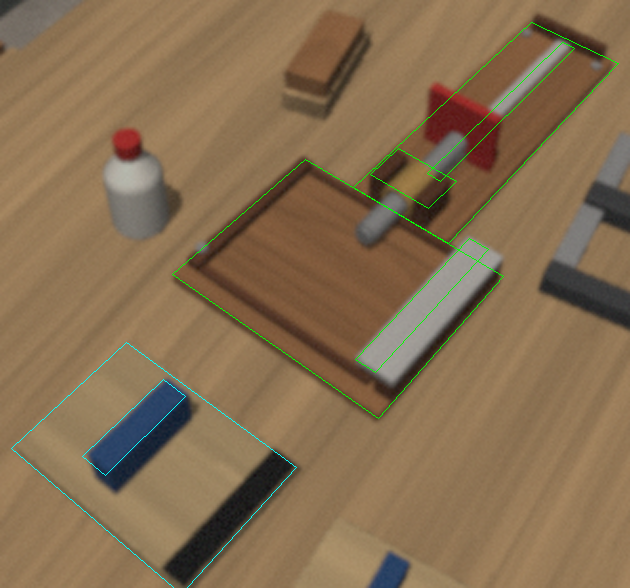

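The overlay matches both views to about 1 px (2 mm). The jig is at (0.514, 0.0625) with a yaw of -6.0°, and the panel is at (0.537, 0.282) with a yaw of -5.3°. First move: align with the jig and go above the plate.

Call:
arm_command(
  plan=[
    [[0,0,0,6.4,0,0,0.05],[0,0,0,6.4,0,0,0.05],[0,0,0,6.4,0,0,0.05],[0,0,0,6.4,0,0,0.05],[0.0074,-0.0337,-0.0156,0,0,0,0.05],[0.0074,-0.0337,-0.0156,0,0,0,0.05],[0.0074,-0.0337,-0.0156,0,0,0,0.05],[0.0074,-0.0337,-0.0156,0,0,0,0.05],[0.0074,-0.0337,-0.0156,0,0,0,0.05],[0.0074,-0.0337,-0.0156,0,0,0,0.05],[0.0074,-0.0337,-0.0156,0,0,0,0.05],[0.0074,-0.0337,-0.0156,0,0,0,0.05],[0.0074,-0.0337,-0.0156,0,0,0,0.05],[0.0074,-0.0337,-0.0156,0,0,0,0.05],[0.0074,-0.0337,-0.0156,0,0,0,0.05],[0.0074,-0.0337,-0.0156,0,0,0,0.05],[0.0074,-0.0337,-0.0156,0,0,0,0.05],[0.0074,-0.0337,-0.0156,0,0,0,0.05],[0.0074,-0.0337,-0.0156,0,0,0,0.05]],
  ],
  squeeze=40,
)

```text
t: 4.08
tool_pos: [0.518, -0.1059, 0.1181]
tool_rot: [-2.164, 0.166, 2.143]
contact_force: [0.9, -0.5, 0.4]
opening: 0.0498
```

```bash
cat >> fit.py <<'E'
def togo(target,R_t=None):
    o=ctrl.get_obs();M=R.from_rotvec(o['tool_rot'])
    print('t',o['t'],'tcp',o['tool_pos'].round(4),'open',round(o['opening'],4),'F',o['contact_force'].round(1))
    print('shift(tool)',(M.inv().apply(np.array(target)-o['tool_pos'])).round(4))
    if R_t is not None: print('turn(tool deg)',np.degrees((M.inv()*R_t).as_rotvec()).round(2))
def down(yang,tilt=0): # tool x down, y at world angle yang(rad), then tilted about tool z
    a,b=np.cos(yang),np.sin(yang)
    return R.from_matrix(np.array([[0,a,b],[0,b,-a],[-1,0,0]]))*R.from_euler('z',tilt)
E
python3 - <<'E'
from fit import *
D=np.load('pose.npz');J=D['J']
print('plate by ray (pre-move pic)',ray('top',195+537/2.3,195+180/2.3,.075).round(4))
print('target',T2(J,[0,-.1736,.046]))
togo(T2(J,[0,-.1736,.046])[0],down(J[2]-np.pi/2))
E
```

```text
plate by ray (pre-move pic) [ 0.497  -0.1088  0.075 ]
target [[ 0.49629527 -0.11011391  0.046     ]]
t 4.0833 tcp [ 0.518  -0.1059  0.1181] open 0.0498 F [ 0.9 -0.5  0.4]
shift(tool) [0.0719 0.0063 0.0216]
turn(tool deg) [-2.12 -0.59 -0.69]
```

Call:
arm_command(
  plan=[
    [[0,0.003,0.011,-2.1,-0.6,-0.7,0.05],[0,0.003,0.011,0,0,0,0.05],[0.02,0,0,0,0,0,0.05],[0.02,0,0,0,0,0,0.05],[0,0,0,0,0,0,0.05]],
  ],
)

```text
t: 4.5
tool_pos: [0.4969, -0.1022, 0.0769]
tool_rot: [-2.174, 0.101, 2.17]
contact_force: [-0.5, 0.3, -1.0]
opening: 0.05
```

Run:
```python
from fit import *
J=np.load('pose.npz')['J']
togo(T2(J,[0,-.1736,.046])[0],down(J[2]-np.pi/2))
```

```text
t 4.5 tcp [ 0.4969 -0.1022  0.0769] open 0.05 F [-0.5  0.3 -1. ]
shift(tool) [ 0.0309  0.008  -0.0001]
turn(tool deg) [ 0.59 -0.09  0.1 ]
```

Call:
arm_command(
  plan=[
    [[0,0.008,0,0.6,0,0,0.05],[0.016,0,0,0,0,0,0.05],[0.014,0,0,0,0,0,0.05],[0,0,0,0,0,0,0.05],[0,0,0,0,0,0,0.0],[0,0,0,0,0,0,0.0],[0,0,0,0,0,0,0.0],[0,0,0,0,0,0,0.0],[0,0,0,0,0,0,0.0],[0,0,0,0,0,0,0.0]],
  ],
  squeeze=30,
)

```text
t: 5.33
tool_pos: [0.4964, -0.118, 0.0545]
tool_rot: [-2.172, 0.13, 2.153]
contact_force: [0.6, 0.9, -4.6]
opening: 0.0095
```

Run:
```python
from fit import *
J=np.load('pose.npz')['J']
togo(T2(J,[0,-.295,.046])[0],down(J[2]-np.pi/2))
```

```text
t 5.3333 tcp [ 0.4964 -0.118   0.0545] open 0.0095 F [ 0.6  0.9 -4.6]
shift(tool) [ 0.0088  0.1135 -0.0004]
turn(tool deg) [-0.68 -0.52 -0.16]
```

Call:
arm_command(
  plan=[
    [[0,0.006,0,0,0,0,0.0],[0,0.014,0,0,0,0,0.0],[0,0.014,0,0,0,0,0.0],[0,0.014,0,0,0,0,0.0],[0,0.014,0,0,0,0,0.0],[0,0.014,0,0,0,0,0.0],[0,0.014,0,0,0,0,0.0],[0,0,0,0,0,0,0.0]],
  ],
)

```text
t: 6.0
tool_pos: [0.4863, -0.2119, 0.0546]
tool_rot: [-2.178, 0.127, 2.152]
contact_force: [0.9, -0.6, -4.5]
opening: 0.0094
```

Run:
```python
from fit import *
J=np.load('pose.npz')['J']
togo(T2(J,[0,-.295,.0545])[0],down(J[2]-np.pi/2))
shot('side','s1')
im=cv2.imread('pics/s1.png')[100:340,300:560];cv2.imwrite('pics/s1c.png',cv2.resize(im,None,fx=2.2,fy=2.2,interpolation=2))
```

```text
t 6.0 tcp [ 0.4863 -0.2119  0.0546] open 0.0094 F [ 0.9 -0.6 -4.5]
shift(tool) [0.0002 0.0191 0.0005]
turn(tool deg) [-0.49 -0.69 -0.22]
```

View pics/s1c.png

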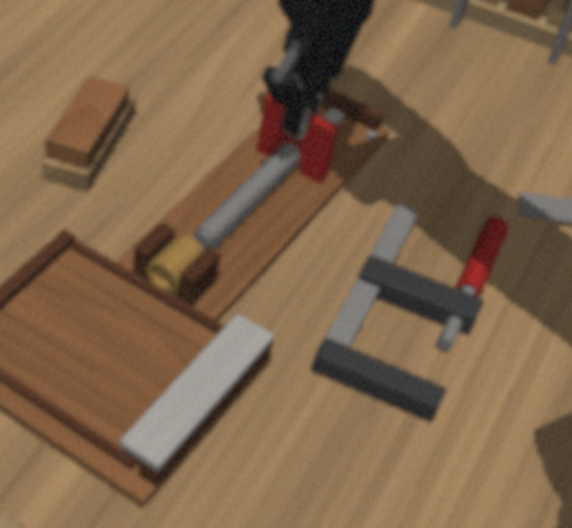

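The bar is almost clear: the tail is right at the mouth, around (205,240) in the crop. I'll pull it a little further, then ease down until the weight comes off.

Call:
arm_command(
  plan=[
    [[0,0.012,0,0,0,0,0.0],[0,0.011,0,0,0,0,0.0],[0,0,0,0,0,0,0.0],[0.002,0,0,0,0,0,0.0],[0.002,0,0,0,0,0,0.0],[0,0,0,0,0,0,0.0]],
  ],
)

```text
t: 6.55
tool_pos: [0.4842, -0.2339, 0.055]
tool_rot: [-2.174, 0.123, 2.154]
contact_force: [0.1, 0.3, -4.8]
opening: 0.0095
```

Run:
```python
from fit import *
J=np.load('pose.npz')['J']
togo(T2(J,[0,-.295,.0545])[0],down(J[2]-np.pi/2))
for cam in('side','top'):
    shot(cam,'s2'+cam)
    for n in('stop_bar','bar_tail'):
        for d in mark_of(cam,n)[:2]:
            p=w(cam,d['at']);c,s=np.cos(J[2]),np.sin(J[2]);e=p-[J[0],J[1],0]
            print(cam,n,round(d['conf'],2),'jig',np.round([c*e[0]+s*e[1],-s*e[0]+c*e[1],p[2]],4))
```

```text
t 6.55 tcp [ 0.4842 -0.2339  0.055 ] open 0.0095 F [ 0.1  0.3 -4.8]
shift(tool) [ 0.0005 -0.0029  0.001 ]
turn(tool deg) [-0.45 -0.55 -0.03]
side stop_bar 0.94 jig [ 0.0038 -0.2909  0.0315]
side stop_bar 0.63 jig [-0.1235 -0.1959  0.0025]
side bar_tail 0.56 jig [ 0.0028 -0.1513  0.0266]
side bar_tail 0.46 jig [ 0.1702 -0.1945 -0.0012]
top stop_bar 0.75 jig [ 0.0021 -0.2939  0.0258]
top bar_tail 0.91 jig [-0.0023 -0.1516  0.0266]
```

Call:
arm_command(
  plan=[
    [[0.005,0,0,0,0,0,0.0],[0.003,0,0,0,0,0,0.0],[0,0,0,0,0,0,0.0]],
  ],
)

```text
t: 7.1
tool_pos: [0.4859, -0.2352, 0.055]
tool_rot: [-2.174, 0.123, 2.156]
contact_force: [0.0, 0.0, -5.1]
opening: 0.0089
```

Call:
arm_command(
  plan=[
    [[0,0,0,0,0,0,0.014],[0,0,0,0,0,0,0.02],[0,0,0,0,0,0,0.03],[0,0,0,0,0,0,0.04],[0,0,0,0,0,0,0.04]],
  ],
)

```text
t: 7.52
tool_pos: [0.487, -0.2354, 0.0555]
tool_rot: [-2.177, 0.123, 2.153]
contact_force: [0.1, -1.2, -0.0]
opening: 0.0401
```

Run:
```python
from fit import *
J=np.load('pose.npz')['J']
togo(T2(J,[0,-.295,.0545])[0],down(J[2]-np.pi/2))
for cam in('side','top'):
    shot(cam,'s3'+cam)
    for n in('stop_bar','bar_tail'):
        for d in mark_of(cam,n)[:1]:
            p=w(cam,d['at']);c,s=np.cos(J[2]),np.sin(J[2]);e=p-[J[0],J[1],0]
            print(cam,n,round(d['conf'],2),'jig',np.round([c*e[0]+s*e[1],-s*e[0]+c*e[1],p[2]],4))
a=cv2.imread('pics/s3side.png')[110:330,320:500];b=cv2.imread('pics/s3top.png')[220:330,290:540]
a=cv2.resize(a,(360,440),interpolation=2);b=cv2.resize(b,(435,191),interpolation=2)
o=np.zeros((440,800,3),np.uint8);o[:,:360]=a;o[:191,362:797]=b;cv2.imwrite('pics/s3.png',o)
```

```text
t 7.5167 tcp [ 0.487  -0.2354  0.0555] open 0.0401 F [ 0.1 -1.2 -0. ]
shift(tool) [ 0.0009 -0.0041  0.0039]
turn(tool deg) [-0.4  -0.64 -0.08]
side stop_bar 0.69 jig [ 0.0024 -0.2916  0.0329]
side bar_tail 0.95 jig [ 0.0035 -0.155   0.0276]
top bar_tail 0.66 jig [-0.0019 -0.1524  0.028 ]
```

View pics/s3.png

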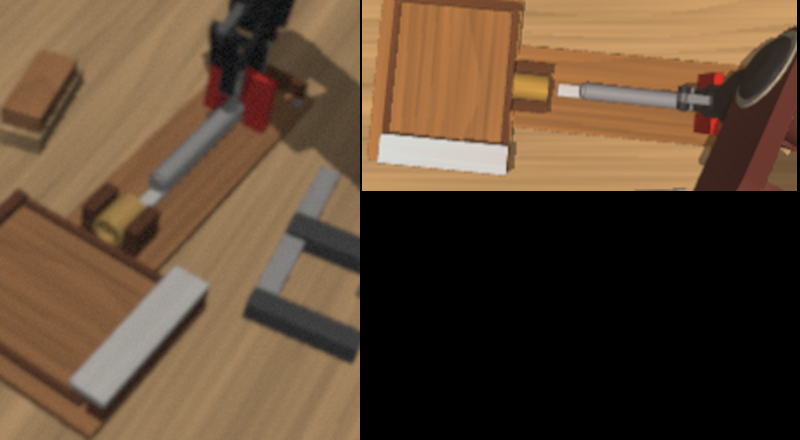

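The bar is clear of the sleeve and lying on the strip. The tail is at about y -153 mm, x about 0, z about 28 mm. Next is the panel.

Call:
arm_command(
  plan=[
    [[-0.02,0,0,0,0,0,0.04],[-0.04,0,0,0,0,0,0.04],[-0.04,0,0,0,0,0,0.06],[-0.03,-0.02,0,0,0,0,0.06],[0,-0.04,0,0,0,0,0.06],[0,-0.04,0,0,0,0,0.06],[0,-0.04,0,0,0,0,0.06],[0,-0.04,0,0,0,0,0.06],[0,-0.04,0,0,0,0,0.06],[0,-0.04,0,0,0,0,0.06],[0,-0.04,0,0,0,0,0.06],[0,-0.04,0,0,0,0,0.06],[0,-0.04,0,0,0,0,0.06],[0,-0.04,0,0,0,0,0.06],[0,-0.04,0,0,0,0,0.06],[0,-0.04,0,0,0,0,0.06],[0,-0.03,0,0,0,0,0.06]],
  ],
)

```text
t: 9.23
tool_pos: [0.5493, 0.3082, 0.1956]
tool_rot: [-2.18, 0.135, 2.134]
contact_force: [1.0, -0.1, 0.5]
opening: 0.0603
```

Call:
arm_command(
  plan=[
    [[0,0,0,-7,0,0,0.06],[0,0,0,-7,0,0,0.06],[0,0,0,-7,0,0,0.06],[0,0,0,-7,0,0,0.06],[0,0,0,-7,0,0,0.06],[0,0,0,-7,0,0,0.06],[0,0,0,-7,0,0,0.06],[0,0,0,-7,0,0,0.06],[0,0,0,-7,0,0,0.06],[0,0,0,-7,0,0,0.06],[0,0,0,-7,0,0,0.06],[0,0,0,-7,0,0,0.06],[0,0,0,-7,0,0,0.06]],
  ],
)

```text
t: 10.32
tool_pos: [0.5471, 0.3179, 0.1925]
tool_rot: [1.267, 1.164, -1.246]
contact_force: [0.6, 0.2, -0.2]
opening: 0.0602
```

Run:
```python
from fit import *
P=np.load('pose.npz')['P']
togo(T2(P,[.010,0,.018])[0],down(P[2]))
```

```text
t 10.3167 tcp [0.5471 0.3179 0.1925] open 0.0602 F [ 0.6  0.2 -0.2]
shift(tool) [ 0.1746 -0.0002  0.0371]
turn(tool deg) [ 1.4  -0.04 -0.98]
```

Call:
arm_command(
  plan=[
    [[0,0,0.019,1.4,0,-0.9,0.06],[0,0,0.018,0,0,0,0.06],[0.03,0,0,0,0,0,0.06],[0.035,0,0,0,0,0,0.06],[0.035,0,0,0,0,0,0.06],[0.02,0,0,0,0,0,0.06],[0,0,0,0,0,0,0.06],[0,0,0,0,0,0,0.06]],
  ],
)

```text
t: 10.98
tool_pos: [0.5469, 0.2804, 0.0718]
tool_rot: [1.28, 1.164, -1.266]
contact_force: [0.7, 0.4, 0.7]
opening: 0.0601
```

Run:
```python
from fit import *
P=np.load('pose.npz')['P']
togo(T2(P,[.010,0,.018])[0],down(P[2]))
```

```text
t 10.9833 tcp [0.5469 0.2804 0.0718] open 0.0601 F [0.7 0.4 0.7]
shift(tool) [ 0.0538  0.     -0.0002]
turn(tool deg) [ 0.23 -0.23 -0.42]
```

Call:
arm_command(
  plan=[
    [[0.022,0,0,0,0,-0.6,0.06],[0.018,0,0,0,0,0,0.06],[0.01,0,0,0,0,0,0.06],[0.004,0,0,0,0,0,0.06],[0,0,0,0,0,0,0.06],[0,0,0,0,0,0,0.06]],
  ],
)

```text
t: 11.48
tool_pos: [0.5532, 0.2834, 0.0259]
tool_rot: [1.285, 1.167, -1.261]
contact_force: [-0.0, 0.5, 0.4]
opening: 0.0601
```

Run:
```python
from fit import *
P=np.load('pose.npz')['P']
togo(T2(P,[.010,0,.018])[0],down(P[2]))
```

```text
t 11.4833 tcp [0.5532 0.2834 0.0259] open 0.0601 F [-0.   0.5  0.4]
shift(tool) [ 0.0078 -0.0056  0.0032]
turn(tool deg) [ 0.27 -0.57 -0.52]
```

Call:
arm_command(
  plan=[
    [[0.006,-0.006,0.003,0,0,-0.4,0.06],[0.002,0,0,0,0,0,0.06],[0,0,0,0,0,0,0.04],[0,0,0,0,0,0,0],[0,0,0,0,0,0,0],[0,0,0,0,0,0,0],[0,0,0,0,0,0,0],[0,0,0,0,0,0,0],[0,0,0,0,0,0,0]],
  ],
  squeeze=90,
)

```text
t: 12.23
tool_pos: [0.549, 0.2821, 0.0224]
tool_rot: [1.286, 1.171, -1.261]
contact_force: [0.8, -0.3, 0.3]
opening: 0.0205
```

Run:
```python
from fit import *
P=np.load('pose.npz')['P']
togo(T2(P,[.010,0,.018])[0],down(P[2]))
for cam in('side','top'):
    shot(cam)
    for n in('panel','panel_edge'):
        print(cam,n,[(np.round(w(cam,d['at']),4).tolist(),round(d['conf'],2)) for d in mark_of(cam,n)][:2])
```

```text
t 12.2333 tcp [0.549  0.2821 0.0224] open 0.0205 F [ 0.8 -0.3  0.3]
shift(tool) [ 0.0043 -0.0015  0.0015]
turn(tool deg) [ 0.27 -0.77 -0.42]
side panel [([0.3417, 0.2873, 0.0005], 0.92), ([0.5398, 0.2808, 0.0011], 0.75)]
side panel_edge [([0.4592, 0.2889, 0.0009], 0.66)]
top panel [([0.5367, 0.2835, -0.0027], 0.75), ([0.4865, -0.2311, 0.025], 0.73)]
top panel_edge [([0.448, 0.2893, -0.0034], 0.6)]
```

Gripped (opening 20.5 mm). Lift and tilt by 12°.

Call:
arm_command(
  plan=[
    [[-0.01,0,0,0,0,0,0],[-0.03,0,0,0,0,0,0],[-0.03,0,0,0,0,0,0],[-0.03,0,0,0,0,0,0],[-0.03,0,0,0,0,0,0],[0,0,0,0,0,4,0],[0,0,0,0,0,4,0],[0,0,0,0,0,4,0],[0,0,0,0,0,0,0]],
  ],
)

```text
t: 13.28
tool_pos: [0.5445, 0.278, 0.1564]
tool_rot: [1.367, 1.003, -1.11]
contact_force: [-0.7, 0.4, -4.4]
opening: 0.0203
```

```bash
cat >> fit.py <<'E'
EOFF=np.array([.0224,-.095,.0015])
def edge(J,tgt,tilt,yawadj=0):
    "tool shift/turn to bring panel_edge to tgt (jig, m) with tilt (deg); also where the edge is now"
    o=ctrl.get_obs();M=R.from_rotvec(o['tool_rot']);E=o['tool_pos']+M.apply(EOFF)
    c,s=np.cos(J[2]),np.sin(J[2]);e=E-[J[0],J[1],0]
    y=M.as_matrix()[:,1]
    print('edge now jig',np.round([c*e[0]+s*e[1],-s*e[0]+c*e[1],e[2]],4),'tilt',np.degrees(np.arcsin(y[2])).round(2),'yaw err',np.degrees(np.arctan2(y[1],y[0])-J[2]).round(2))
    Rt=down(J[2]+yawadj,np.radians(tilt)); togo(T2(J,tgt)[0]-Rt.apply(EOFF),Rt)
E
python3 - <<'E'
from fit import *
J=np.load('pose.npz')['J']
edge(J,[-.058,0,.06],12)
E
```

```text
edge now jig [-0.0805  0.2148  0.1141] tilt 12.4 yaw err 0.84
t 13.2833 tcp [0.5445 0.278  0.1564] open 0.0203 F [-0.7  0.4 -4.4]
shift(tool) [0.0558 0.0074 0.2167]
turn(tool deg) [ 0.83 -0.67 -0.4 ]
```

Call:
arm_command(
  plan=[
    [[0,0.01,0.01,0.8,-0.6,0,0],[0,0.008,0.03,0,0,0,0],[0,0,0.03,0,0,0,0],[0,0,0.03,0,0,0,0],[0,0,0.03,0,0,0,0],[0,0,0.03,0,0,0,0],[0,0,0.03,0,0,0,0],[0,0,0.02,0,0,0,0],[0,0,0.006,0,0,0,0],[0,0,0,0,0,0,0],[0,0,0,0,0,0,0]],
  ],
)

```text
t: 14.2
tool_pos: [0.5402, 0.046, 0.1596]
tool_rot: [1.365, 1.001, -1.146]
contact_force: [-0.0, 0.3, -3.3]
opening: 0.02
```

Run:
```python
from fit import *
J=np.load('pose.npz')['J']
edge(J,[-.056,0,.05],12)
for cam in('top','side'):
    shot(cam,'p1'+cam)
    for n in('panel','panel_edge','lip'):
        for d in mark_of(cam,n)[:2]:
            p=w(cam,d['at']);c,s=np.cos(J[2]),np.sin(J[2]);e=p-[J[0],J[1],0]
            print(cam,n,round(d['conf'],2),'jig',np.round([c*e[0]+s*e[1],-s*e[0]+c*e[1],p[2]],4))
a=cv2.imread('pics/p1side.png')[150:350,240:470];b=cv2.imread('pics/p1top.png')[190:340,270:420]
a=cv2.resize(a,(450,391),interpolation=2);b=cv2.resize(b,(345,345),interpolation=2)
o=np.zeros((400,800,3),np.uint8);o[:391,:450]=a;o[:345,452:797]=b;cv2.imwrite('pics/p1.png',o)
```

```text
edge now jig [-0.0615 -0.0149  0.1192] tilt 11.21 yaw err -0.26
t 14.2 tcp [0.5402 0.046  0.1596] open 0.02 F [-0.   0.3 -3.3]
shift(tool) [ 0.0676 -0.0084 -0.0154]
turn(tool deg) [-0.25  0.18  0.79]
top panel 0.79 jig [-0.1993  0.2036 -0.0031]
top panel 0.34 jig [ 0.1646 -0.1925 -0.003 ]
top panel_edge 0.76 jig [-0.2601  0.1933 -0.0031]
side panel 0.87 jig [-0.1958  0.2063  0.0037]
side panel 0.71 jig [ 0.0193 -0.0148  0.1361]
side panel_edge 0.74 jig [-0.2595  0.1863  0.0013]
side panel_edge 0.7 jig [-0.0614 -0.0172  0.1179]
side lip 0.62 jig [-0.072  -0.0022  0.0274]
```

View pics/p1.png

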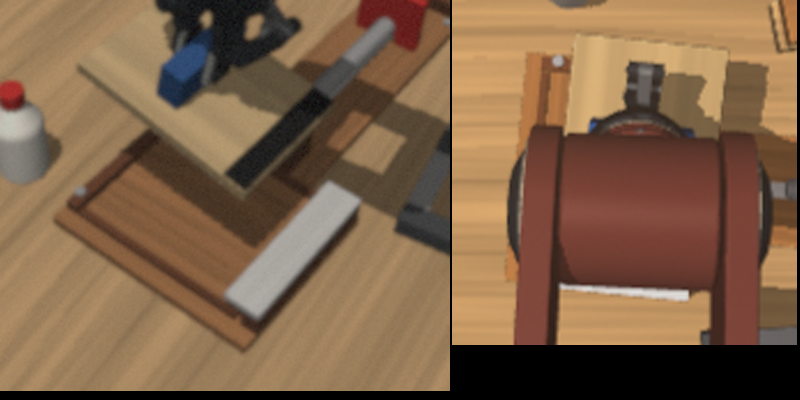

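The panel is held at a tilt of about 11° over the bed. The network edge and the kinematic edge agree within 2.5 mm. Centre it in y and descend.

Call:
arm_command(
  plan=[
    [[0,0,-0.008,-0.2,0,0.8,0],[0.015,-0.002,-0.008,0,0,0,0],[0.02,-0.003,0,0,0,0,0],[0.02,-0.003,0,0,0,0,0],[0.01,0,0,0,0,0,0],[0,0,0,0,0,0,0],[0,0,0,0,0,0,0]],
  ],
)

```text
t: 15.18
tool_pos: [0.5495, 0.0682, 0.0949]
tool_rot: [1.367, 0.99, -1.12]
contact_force: [-0.3, -0.0, -2.9]
opening: 0.0208
```

Run:
```python
from fit import *
J=np.load('pose.npz')['J']
edge(J,[-.056,0,.017],12)
```

```text
edge now jig [-0.0536  0.0072  0.0524] tilt 12.55 yaw err 0.37
t 15.1833 tcp [0.5495 0.0682 0.0949] open 0.0208 F [-0.3 -0.  -2.9]
shift(tool) [ 0.0349 -0.0099  0.0078]
turn(tool deg) [ 0.36 -0.03 -0.55]
```

Call:
arm_command(
  plan=[
    [[0,0,0.007,0.3,0,-0.5,0],[0.012,-0.003,0,0,0,0,0],[0.012,-0.003,0,0,0,0,0],[0.004,-0.001,0,0,0,0,0],[0,0,0,0,0,0,0],[0,0,0,0,0,0,0]],
  ],
)

```text
t: 15.68
tool_pos: [0.5513, 0.0602, 0.0694]
tool_rot: [1.373, 0.988, -1.125]
contact_force: [-0.3, 0.9, -3.1]
opening: 0.0205
```

Run:
```python
from fit import *
J=np.load('pose.npz')['J']
edge(J,[-.056,0,.016],11.5)
```

```text
edge now jig [-0.051   0.0002  0.0269] tilt 12.52 yaw err -0.03
t 15.6833 tcp [0.5513 0.0602 0.0694] open 0.0205 F [-0.3  0.9 -3.1]
shift(tool) [ 0.0113 -0.0069  0.0001]
turn(tool deg) [-0.03 -0.07 -1.02]
```

Call:
arm_command(
  plan=[
    [[0.006,-0.003,0,0,0,-0.8,0],[0.005,-0.003,0,0,0,0,0],[0,0,0,0,0,0,0],[0,0,0,0,0,0,0]],
  ],
)

```text
t: 16.02
tool_pos: [0.5488, 0.0605, 0.0581]
tool_rot: [1.369, 0.997, -1.134]
contact_force: [-0.3, -0.3, -3.0]
opening: 0.0204
```

Run:
```python
from fit import *
J=np.load('pose.npz')['J']
edge(J,[-.084,0,.016],11.5)
```

```text
edge now jig [-0.054   0.0001  0.0167] tilt 11.82 yaw err -0.06
t 16.0167 tcp [0.5488 0.0605 0.0581] open 0.0204 F [-0.3 -0.3 -3. ]
shift(tool) [-0.0049 -0.0294  0.    ]
turn(tool deg) [-0.06 -0.08 -0.32]
```

Reduce the tilt to about 8° for more clearance under the lip before sliding in.

Call:
arm_command(
  plan=[
    [[0.003,0,0,0,0,-2,0],[0.003,0,0,0,0,-1.8,0],[0.001,0,0,0,0,0,0],[0,0,0,0,0,0,0]],
  ],
)

```text
t: 16.35
tool_pos: [0.5503, 0.0606, 0.0514]
tool_rot: [1.344, 1.05, -1.183]
contact_force: [-0.2, 0.1, -2.3]
opening: 0.0206
```

Run:
```python
from fit import *
J=np.load('pose.npz')['J']
edge(J,[-.084,0,.0155],8)
```

```text
edge now jig [-0.0551  0.0004  0.0161] tilt 7.97 yaw err -0.03
t 16.35 tcp [0.5503 0.0606 0.0514] open 0.0206 F [-0.2  0.1 -2.3]
shift(tool) [-0.0035 -0.0287  0.0003]
turn(tool deg) [-0.03 -0.1   0.03]
```

Call:
arm_command(
  plan=[
    [[-0.001,-0.007,0,0,0,0,0],[-0.001,-0.007,0,0,0,0,0],[-0.001,-0.006,0,0,0,0,0],[-0.0005,-0.004,0,0,0,0,0],[0,0,0,0,0,0,0]],
  ],
)

```text
t: 16.77
tool_pos: [0.5229, 0.0636, 0.0517]
tool_rot: [1.344, 1.049, -1.182]
contact_force: [-0.5, -0.4, -3.1]
opening: 0.02
```

Run:
```python
from fit import *
J=np.load('pose.npz')['J']
edge(J,[-.085,0,.0145],8)
```

```text
edge now jig [-0.0826  0.0005  0.0162] tilt 8.06 yaw err -0.01
t 16.7667 tcp [0.5229 0.0636 0.0517] open 0.02 F [-0.5 -0.4 -3.1]
shift(tool) [ 0.0014 -0.0026  0.0005]
turn(tool deg) [-0.01 -0.1  -0.06]
```

Run:
```python
from fit import *
J=np.load('pose.npz')['J']
edge(J,[-.085,0,.0145],4)
edge(J,[-.085,0,.0135],1)
shot('side')
for n in('panel','panel_edge','lip','far_stop'):
    for d in mark_of('side',n)[:2]:
        p=w('side',d['at']);c,s=np.cos(J[2]),np.sin(J[2]);e=p-[J[0],J[1],0]
        print(n,round(d['conf'],2),'jig',np.round([c*e[0]+s*e[1],-s*e[0]+c*e[1],p[2]],4))
```

```text
edge now jig [-0.0826  0.0005  0.0162] tilt 8.06 yaw err -0.01
t 16.7667 tcp [0.5229 0.0636 0.0517] open 0.02 F [-0.5 -0.4 -3.1]
shift(tool) [ 0.0081 -0.0012  0.0005]
turn(tool deg) [-0.   -0.1  -4.06]
edge now jig [-0.0826  0.0005  0.0162] tilt 8.06 yaw err -0.01
t 16.7667 tcp [0.5229 0.0636 0.0517] open 0.02 F [-0.5 -0.4 -3.1]
shift(tool) [ 0.0142 -0.0007  0.0005]
turn(tool deg) [ 0.   -0.1  -7.06]
panel 0.79 jig [ 0.0047 -0.0024  0.0302]
panel 0.62 jig [-0.1946  0.2037 -0.0006]
panel_edge 0.79 jig [-0.2575  0.1873  0.0026]
panel_edge 0.61 jig [-0.0798 -0.0001  0.0176]
lip 0.75 jig [-0.072  -0.0026  0.0326]
```

Call:
arm_command(
  plan=[
    [[0.002,-0.002,0,0,0,-1,0],[0.002,-0.002,0,0,0,-1,0],[0.002,0,0,0,0,-1,0],[0.002,0,0,0,0,-1,0],[0,0,0,0,0,0,0]],
  ],
)

```text
t: 17.43
tool_pos: [0.5224, 0.0635, 0.0433]
tool_rot: [1.315, 1.107, -1.237]
contact_force: [0.7, -0.2, -3.0]
opening: 0.0205
```

Run:
```python
from fit import *
J=np.load('pose.npz')['J']
edge(J,[-.085,0,.0135],1)
```

```text
edge now jig [-0.0855  0.0004  0.0146] tilt 3.8 yaw err -0.03
t 17.4333 tcp [0.5224 0.0635 0.0433] open 0.0205 F [ 0.7 -0.2 -3. ]
shift(tool) [0.0058 0.0014 0.0003]
turn(tool deg) [-0.03 -0.11 -2.8 ]
```

Call:
arm_command(
  plan=[
    [[0.002,0,0,0,0,-1,0],[0.002,0.001,0,0,0,-1,0],[0.002,0,0,0,0,-0.8,0],[0.001,0,0,0,0,0,0],[0,0,0,0,0,0,0]],
  ],
)

```text
t: 17.85
tool_pos: [0.5247, 0.0632, 0.0353]
tool_rot: [1.293, 1.15, -1.277]
contact_force: [-1.5, 0.1, -2.0]
opening: 0.0202
```

Run:
```python
from fit import *
J=np.load('pose.npz')['J']
edge(J,[-.085,0,.0125],0.2)
shot('side','f1')
for n in('panel','panel_edge','lip','far_stop'):
    for d in mark_of('side',n)[:2]:
        p=w('side',d['at']);c,s=np.cos(J[2]),np.sin(J[2]);e=p-[J[0],J[1],0]
        print(n,round(d['conf'],2),'jig',np.round([c*e[0]+s*e[1],-s*e[0]+c*e[1],p[2]],4))
im=cv2.imread('pics/f1.png')[180:350,240:450];cv2.imwrite('pics/f1c.png',cv2.resize(im,None,fx=3.5,fy=3.5,interpolation=2))
```

```text
edge now jig [-0.0846  0.0004  0.0118] tilt 0.66 yaw err -0.04
t 17.85 tcp [0.5247 0.0632 0.0353] open 0.0202 F [-1.5  0.1 -2. ]
shift(tool) [ 0.0001 -0.0003  0.0002]
turn(tool deg) [-0.04 -0.11 -0.46]
panel 0.71 jig [ 0.003  -0.0037  0.0176]
panel 0.68 jig [-0.1955  0.2043  0.0033]
panel_edge 0.75 jig [-0.08   -0.0006  0.0133]
lip 0.78 jig [-0.068  -0.0036  0.031 ]
far_stop 0.73 jig [0.0884 0.0003 0.024 ]
far_stop 0.25 jig [ 0.0026 -0.0038  0.0168]
```

View pics/f1c.png

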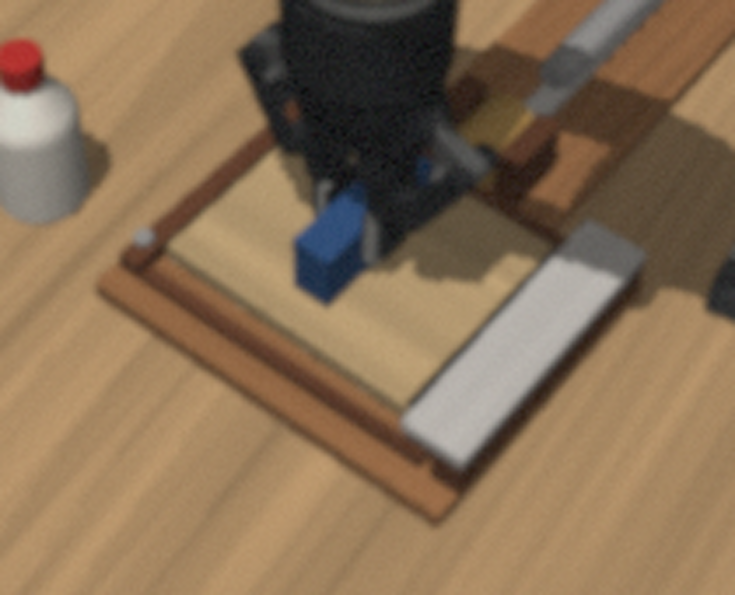

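The panel is in the bed with its stripe hidden under the lip (corner around (408,405) in the crop), and the tool reads a tilt of about 0.7°. Settle it and release.

Call:
arm_command(
  plan=[
    [[0.002,0,0,0,0,-0.6,0],[0.002,0,0,0,0,0,0],[0,0,0,0,0,0,0],[0,0,0,0,0,0,0.025],[0,0,0,0,0,0,0.035],[0,0,0,0,0,0,0.05],[0,0,0,0,0,0,0.05],[0,0,0,0,0,0,0.05]],
  ],
)

```text
t: 18.77
tool_pos: [0.5279, 0.0631, 0.0372]
tool_rot: [1.29, 1.154, -1.28]
contact_force: [-0.3, 0.4, 0.0]
opening: 0.0499
```

Call:
arm_command(
  plan=[
    [[-0.01,0,0,0,0,0,0.05],[-0.03,0,0,0,0,0,0.05],[-0.04,0,0,0,0,0,0.05],[-0.04,0,0,0,0,0,0.05],[-0.03,-0.03,0,0,0,0,0.05],[0,-0.04,-0.03,0,0,0,0.05],[0,-0.02,-0.035,0,0,0,0.05],[0,0,-0.04,0,0,0,0.05],[0,0,-0.04,0,0,0,0.05],[0,0,-0.04,0,0,0,0.05],[0,0,-0.04,0,0,0,0.05],[0,0,0,0,0,0,0.05]],
  ],
)

```text
t: 19.77
tool_pos: [0.4651, 0.2994, 0.2043]
tool_rot: [1.306, 1.146, -1.275]
contact_force: [-1.0, -0.7, 0.2]
opening: 0.0501
```

Run:
```python
from fit import *
J=np.load('pose.npz')['J'];o=ctrl.get_obs();print(o['t'],o['tool_pos'].round(3))
for cam in('side','top'):
    shot(cam,'g'+cam)
    for n in('panel','panel_edge','lip','far_stop','stop_bar','bar_tail','f_clamp'):
        for d in mark_of(cam,n)[:2]:
            p=w(cam,d['at']);c,s=np.cos(J[2]),np.sin(J[2]);e=p-[J[0],J[1],0]
            print(cam,n,round(d['conf'],2),'jig',np.round([c*e[0]+s*e[1],-s*e[0]+c*e[1],p[2]],4))
a=cv2.imread('pics/gside.png')[110:350,240:500];b=cv2.imread('pics/gtop.png')[195:335,280:540]
a=cv2.resize(a,(780,720)[0:2],interpolation=2)[::1];a=cv2.resize(a,(390,360));b=cv2.resize(b,(400,215),interpolation=2)
o=np.zeros((360,800,3),np.uint8);o[:,:390]=a;o[:215,395:795]=b;cv2.imwrite('pics/g.png',o)
```

```text
19.7667 [0.465 0.299 0.204]
side panel 0.74 jig [-0.1967  0.206   0.0015]
side panel 0.67 jig [ 0.0051 -0.0019  0.0146]
side panel_edge 0.63 jig [-0.261   0.191   0.0007]
side panel_edge 0.55 jig [ 0.0037 -0.1549  0.0249]
side lip 0.56 jig [-0.0697 -0.0007  0.0299]
side far_stop 0.69 jig [0.0887 0.0015 0.019 ]
side bar_tail 0.44 jig [ 0.0052 -0.0024  0.0137]
side f_clamp 0.58 jig [-0.1266 -0.1957  0.0004]
top panel 0.74 jig [-0.1979  0.2039 -0.0011]
top panel 0.67 jig [-0.0012 -0.0026  0.0085]
top panel_edge 0.74 jig [-0.2601  0.1915 -0.0012]
top panel_edge 0.73 jig [-0.0847  0.0019  0.0099]
top lip 0.81 jig [-0.0761  0.0052  0.0298]
top far_stop 0.83 jig [0.0883 0.0013 0.0199]
top far_stop 0.65 jig [ 0.0042 -0.2972  0.0262]
top stop_bar 0.77 jig [ 0.0015 -0.2957  0.0277]
top bar_tail 0.58 jig [-0.0006 -0.1513  0.0263]
top f_clamp 0.81 jig [-0.1238 -0.1965 -0.0004]
top f_clamp 0.68 jig [ 0.1724  0.0569 -0.0024]
```

View pics/g.png

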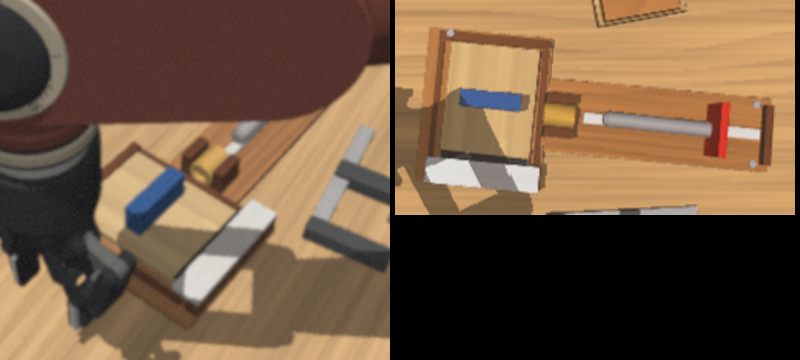

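The bed appears filled, with the panel behind the lip. I'll check flatness and x by matching the blue batten's silhouette in both cameras.

Run:
```python
from fit import *
J=np.load('pose.npz')['J']
def obs(cam):
    h=cv2.cvtColor(cv2.imread(f'pics/g{cam}.png'),cv2.COLOR_BGR2HSV)
    m=cv2.inRange(h,(100,110,40),(125,255,255)); n,l,st,c=cv2.connectedComponentsWithStats(m)
    P=proj(cam,T2(J,[.01,0,.04])[0]); i=min((i for i in range(1,n) if st[i,4]>60),key=lambda i:np.linalg.norm(c[i]-P))
    return c[i],st[i,4]
O={c:obs(c) for c in('top','side')}
def pred(cam,x,y,tilt,yaw):
    B=np.array([[a,b,z] for a in(.084,.106) for b in(-.04,.04) for z in(.012,.048)])  # from edge
    c,s=np.cos(tilt),np.sin(tilt)
    Q=np.c_[c*B[:,0]-s*B[:,2]+x,B[:,1]+y,s*B[:,0]+c*B[:,2]+.012]
    p=np.array([proj(cam,q) for q in T2(J,Q)])
    hull=cv2.convexHull(p.astype(np.float32));m=cv2.moments(hull);return np.array([m['m10'],m['m01']])/m['m00'],m['m00']
for c in O: print(c,O[c],pred(c,-.085,0,0,0))
for t in(0,.0585):
    r=least_squares(lambda p:np.concatenate([pred(c,p[0],p[1],t,0)[0]-O[c][0] for c in O]),[-.085,0],x_scale=.001)
    print('tilt',t,'edge',r.x.round(4),'resid px',r.fun.round(2))
r=least_squares(lambda p:np.concatenate([pred(c,p[0],p[1],p[2],0)[0]-O[c][0] for c in O]),[-.085,0,0.],x_scale=.001)
print('free',r.x.round(4),r.fun.round(2))
# bigger look at the bed
im=cv2.imread('pics/gtop.png')[205:325,290:390];im=cv2.resize(im,None,fx=5,fy=5,interpolation=2)
for q in ([[-.085,-.06,.024],[.085,-.06,.024],[.085,.06,.024],[-.085,.06,.024]],):
    a=np.array([(proj('top',x)-[290,205]+.5)*5 for x in T2(J,q)]).astype(int);cv2.polylines(im,[a],True,(255,255,0),1)
cv2.imwrite('pics/bed.png',im)
```

```text
top (array([342.19836957, 259.64673913]), np.int32(368)) (array([340.75681419, 259.72733427]), 459.45164773007855)
side (array([342.44675325, 243.01038961]), np.int32(770)) (array([342.69305349, 245.24924542]), 1022.1565435382072)
tilt 0 edge [-0.083  -0.0033] resid px [ 0.31 -0.75  0.52  0.48]
tilt 0.0585 edge [-0.0822 -0.001 ] resid px [-0.87 -0.19  0.27 -0.52]
free [-0.0835 -0.0025  0.0126] [-0.13 -0.38  0.65  0.56]
```

View pics/bed.png

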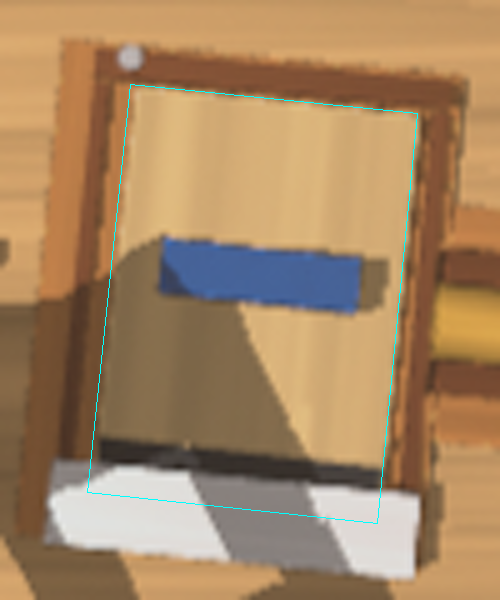

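The far stop's full width is visible beyond the panel, so the panel isn't riding on it. The silhouette fit puts the edge at x ≈ -83 mm with a tilt of about 0.01 rad, so I'm handing in.

```bash
python3 -c "
from station import *
print(finish_job())"
```

```text
the job is handed in; nothing more can be done
None
```

I did both parts and handed the job in at about 20 s of the 56 s allowed; no verdict was reported.

- **Stop bar:** I pulled it out by its plate and released it on the runway. The last check put the tail at about x 0, y -151 mm and z 26 mm in the jig frame, so it's about 36 mm clear of the sleeve and in line with it.
- **Panel:** I gripped the larger panel by its batten and hooked the striped edge under the lip at about 8° tilt. Then I lowered it, released it and moved the arm clear.
- **Panel checks:** The last silhouette fit gave the edge at x ≈ -83 mm, y ≈ -3 mm and a tilt of about 0.013 rad. The limit is 0.025 rad. The far stop is fully visible beyond the panel.
- **Clamp, bottle and offcuts:** The networks found the clamp where it started. I did not re-measure the bottle or offcuts at the end; the arm's moves stayed away from both.

**Disagreements:**
- The networks put the panel edge between -80 and -85 mm at different times, and some late reports were plain misdetections.
- Tilt was not tightly fixed by the pictures: forcing a 3.4° tilt fitted about as well (residuals up to 0.9 px). I ruled that out from the tool's 0.7° reading before release and the visible far stop.
- While I held the bar, small downward moves had no effect. I let it go from there and it settled correctly.

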